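# Fetch the weighing beaker from behind the storage containers

### The arm

A 6-joint arm with a two-finger parallel gripper is mounted at the origin on the work surface. World frame = base frame: x ahead of the robot, y to its left, z up, the work surface at z = 0. Lengths are in m, angles in rad, forces in N, time in s.
With the tool pointing down it reaches from about 0.275 to 0.775 m from the base axis. Payload 14.6 kg.
Tool frame: the origin (TCP) lies at the very end of the fingers, on their centre line; the grasp point (between the pads) lies manip.tcp_to_grasp behind it (manip.tcp_to_grasp is the distance from the TCP to the grasp point, in m); z points along the fingers, y is the line along which they close (so a half turn about z gives the same grasp; the last joint's range is limited). The gripper opens to 85 mm and grips with 20 to 120 N. Pads are 22 mm wide; open, the fingers measure 114 mm over their backs; the gripper's body (76 mm by 85 mm) begins 54 mm behind the grasp point. The pads swing forward as they close: fully open they stand 13 mm farther back than shut.
Start: joints at [1.107, 0.263, -0.048, 1.259, 0, 1.415], TCP at [0.16, 0.5, 0.231] pointing down, gripper open.
Joint ranges: [-2.65, 2.65], [-0.89, 1.7], [-1.18, 1.37], [-2.13, 2.11], [-1.35, 1.29], [-3.14, 3.14]. Speed limits (rad/s): [1.89, 1.89, 2.57, 2.79, 3.14, 3.14].

### API

Orientations are given as a rotation vector (axis times angle).
In Python, from station import manip, vision, models gives the robot as it stands.
- The arm moves only by the shell command python3 -m crank [FORCE], which reads ROWS from standard input. ROWS is one flat JSON list of numbers that holds 1 to 20 rows one after another, with no inner brackets; each row has 7 numbers: the finger opening in m, then dx, dy, dz in normalised numbers (1 is 750 mm), then a rotation vector rx, ry, rz in fractions of the full range, 1 being 2 pi rad; each row is the pose to reach, as a shift and turn from the pose commanded when the command began, along the tool's axes at that moment; what a row does not reach only later rows make up. A row lasts 1/12 s, in which the tool goes at most 0.0417 m and 0.125 rad, less where a joint would pass 70% of its speed; a pose out of reach is approached as far as the arm can. The fingers move at their own pace and stop on an object; FORCE is the grip in N (left out, the last holds). Time passes only in rows, so rows that do not move let the fingers close. It prints the time, the measured TCP pose, the force, the opening and the grip force at its end. Shift and turn numbers lie between -1 and 1, and a call with a number outside is refused. Input that does not fit is refused with a message, and nothing moves.
- manip.get_obs(): the state, without advancing time (a new reading comes with each control period).
- vision.get_image(name): name is "scene" or "top"; returns the picture (384x512x3 uint8, red, green, blue); there is no depth.
- vision.calibration(name): a dict with "K" (3x3 intrinsics, pixels), "cam_to_world" (4x4, takes a point from camera to world coordinates). Camera axes: x right, y down, z forward; pixel columns grow to the right and rows downward; lengths in m; the calibration is good to about 2 mm. A picture is of the moment at which its call begins. calibration takes no time and is no camera call.
- manip.job_done(): hands the job in; it is judged then, once.
Trained networks look in the newest picture that a camera, given by its name, has taken for a name from the list of things; names that differ only in an ending like _2 or _b are one class to them, and where a whole thing is asked for, a point or a joint stands for the part that bears it (a point fixed in the world has none). Each returns a list of dicts, best first, with "conf" (0 to 1); they miss things now and then, are a little off and sometimes report something else, mostly with a low value. They report only what shows in the picture. A call takes as long as a camera call. They do not tell look-alikes from the thing itself.
- models.search_frame(name, camera): "location" ([column, row] in pixels, amid what is visible of it).
- models.silhouettes(name, camera): "pixels" (384x512 bool, what is visible of it) and "location" ([column, row] in pixels, amid what is visible of it).
The state is a dict: "clock": time; "joints": joint angles; "qvel": joint speeds; "joint_efforts": joint torques, N m; "ee_pos": TCP position; "orientation": TCP orientation; "ft_force": force on the tool from outside, world axes, zero at the start; "ft_torque": the same for the moment, N m; "width": finger opening in m; "grip_force": force on a finger pad.
Only numpy, scipy, OpenCV 4.12 (cv2) and the standard library are available. Lean on these libraries where they do the work, as an engineer would, in place of code of your own. Each camera call takes 0.05 s, during which the arm holds its last target. There are 200 camera calls.

### The job

The small steel beaker is wanted on the balance, but in the steel tray it is hemmed in by three tall containers: the vacuum flask, the square tin and the screw-top jar. First stand all three on the wooden board, then set the beaker upright in the middle of the balance's pan, and after that put the three containers back upright in the tray, each on the very spot where it stood at the start (within about a centimetre). Set each thing down without dropping it, and leave the dish and the lidded pot in the tray where they are.

Things in the scene. Friction and masses are not known exactly. Their poses are not given: they have to be found in the camera images.
- tray: Fixed shallow steel tray, 240 (its x) x 270 (its y) x 18 mm high, inner floor 4 mm above the table. Origin: centre of its underside; x points to its rear edge (away from the robot), z up. The beaker stands near its centre; flask, tin and jar, in any order, stand round it: one in front, one on either side, each 72 mm from the beaker and 85 to 90 mm from the next (centres, within 7 mm).
- flask: Loose steel vacuum flask with a dark screw cup as its top: a straight upright cylinder, 58 mm diameter, 165 mm tall, about 0.35 kg. Origin: centre of its underside; z up along its axis. Can be gripped by the diameter at any height. Starts on the tray floor, on the spot to which it must return.
- tin: Loose square aluminium tin with a closed lid: 58 x 58 mm in plan (x and y square to its flat sides), 135 mm tall, about 0.28 kg. Origin: centre of its underside; z up. Grip across two facing flat sides, at any height. Starts on the tray floor, turned up to 0.25 rad from the tray, on the spot to which it must return (its turn does not matter).
- jar: Loose round white plastic jar with a ribbed screw cap: body 60 mm diameter up to 92 mm height, cap 64 mm diameter from 98 to 128 mm height (its flat top), about 0.25 kg. Origin: centre of its underside; z up. Grip by the diameter of cap or body. Starts on the tray floor, on the spot to which it must return.
- beaker: Loose open round steel beaker: 56 mm outer diameter at the rim, 54 mm at the foot, 72 mm tall, wall 3 mm, small pouring lip, about 0.13 kg. Origin: centre of its underside; z up along its axis. Stands on the tray floor among the three tall containers, which leave no room for a gripper until they are cleared away.
- board: Fixed wooden board lying on the table, empty at the start, 320 (its x) x 160 (its y) x 12 mm thick. Origin: centre of its underside; z up. Lies left or right of the tray, its x roughly along the world's x. The three containers go on it, anywhere, while the beaker is fetched; along its x there is room for all three at 95 mm spacing.
- balance: Fixed white electronic balance on the other side of the tray from the board: housing 260 (its x) x 180 (its y) x 54 mm high, display at its front (-x, towards the robot), a square steel pan on top. Origin: centre of its underside; z up.
- pan (a point): Centre of the top face of the balance's square steel pan (136 x 136 mm, 72 mm above the table, 35 mm behind the balance's centre along the balance's x). The beaker goes here. The pan does not sink under load; the axes are those of the balance.
- dish: Loose small shallow steel dish, 56 mm diameter, 26 mm tall, in a rear corner of the tray. Bystander: leave it. Origin: centre of its underside.
- pot: Loose small white porcelain pot with a knobbed lid, 54 mm diameter, 58 mm tall, in the other rear corner of the tray. Bystander: leave it. Origin: centre of its underside.
Mind the look-alikes: they are no part of the job. What is shaped like the flask but blue is not meant.

How it is judged:
By the outcome, as a careful person would: the job done as asked, in the order asked, and still so for the second after the job is handed in, with the robot touching nothing.
It also fails if it takes over 131 s, if anything falls off the work surface, if the arm or the gripper's body presses on something with over 40 N, if the wrist force passes 120 N, or if a joint passes its speed limit or range.

## Working session

There is one attempt and no reset: what is moved stays moved. The work goes in short steps, Python scripts to look and compute and a shell command to move; the robot and the scene stay as the last step left them, time stands still between calls to the robot, and variables do not carry over. Pictures are saved under pics/ and viewed, at most 14 in all, crops included, and the job is handed in when it is done.

```bash
ls; mkdir -p pics; cat > h.py <<'E'
import numpy as np, cv2
from station import manip, vision, models
def ray(cam,px):
    c=vision.calibration(cam);K=np.array(c["K"]);T=np.array(c["cam_to_world"])
    d=T[:3,:3]@np.linalg.solve(K,[px[0],px[1],1]);return T[:3,3],d
def at(cam,px,z):
    o,d=ray(cam,px);return o+d*(z-o[2])/d[2]
def proj(cam,P):
    c=vision.calibration(cam);K=np.array(c["K"]);T=np.linalg.inv(np.array(c["cam_to_world"]))
    p=K@(T[:3,:3]@np.array(P)+T[:3,3]);return p[:2]/p[2]
E
python3 - <<'E'
from h import *
for c in("scene","top"):
    im=vision.get_image(c);cv2.imwrite(f"pics/{c}0.png",im[:,:,::-1]);k=vision.calibration(c)
    print(c,np.round(k["K"],1).tolist(),np.round(k["cam_to_world"],3).tolist())
    for n in["tray","flask","tin","jar","beaker","board","balance","dish","pot"]:
        print(n,[(round(d["conf"],2),np.round(d["location"]).tolist()) for d in models.search_frame(n,c)][:4])
o=manip.get_obs();print({k:np.round(v,3).tolist() for k,v in o.items()},manip.tcp_to_grasp)
E
```

```text
pics
scene [[413.4, 0.0, 254.8], [0.0, 413.4, 186.3], [0.0, 0.0, 1.0]] [[0.851, 0.294, -0.435, 1.053], [0.525, -0.451, 0.722, -0.792], [0.016, -0.843, -0.538, 0.672], [0.0, 0.0, 0.0, 1.0]]
tray [(0.74, [258.0, 219.0])]
flask [(0.88, [344.0, 165.0]), (0.34, [292.0, 198.0])]
tin [(0.65, [240.0, 207.0])]
jar [(0.69, [230.0, 170.0])]
beaker [(0.57, [261.0, 206.0]), (0.32, [266.0, 164.0])]
board [(0.84, [150.0, 264.0]), (0.5, [231.0, 170.0])]
balance [(0.93, [284.0, 147.0])]
dish [(0.71, [295.0, 198.0]), (0.47, [266.0, 165.0])]
pot [(0.8, [269.0, 231.0])]
top [[434.1, 0.0, 252.4], [0.0, 434.1, 193.0], [0.0, 0.0, 1.0]] [[0.028, -0.991, 0.132, 0.461], [-0.999, -0.031, -0.024, 0.011], [0.028, -0.132, -0.991, 1.041], [0.0, 0.0, 0.0, 1.0]]
tray [(0.56, [247.0, 208.0])]
flask [(0.77, [219.0, 198.0]), (0.57, [137.0, 127.0]), (0.25, [253.0, 222.0])]
tin [(0.78, [286.0, 198.0]), (0.58, [209.0, 167.0])]
jar [(0.93, [252.0, 221.0])]
beaker [(0.62, [253.0, 191.0])]
board [(0.59, [376.0, 246.0]), (0.44, [287.0, 199.0])]
balance [(0.98, [109.0, 236.0]), (0.67, [244.0, 206.0]), (0.23, [375.0, 249.0])]
dish [(0.69, [209.0, 169.0])]
pot [(0.87, [283.0, 161.0])]
{'clock': 1.0, 'joints': [1.107, 0.263, -0.048, 1.259, 0.0, 1.415], 'qvel': [0.0, 0.0, -0.002, -0.002, 0.001, 0.001], 'joint_efforts': [0.006, -63.743, 38.478, 0.002, -0.0, 0.0], 'ee_pos': [0.16, 0.5, 0.231], 'orientation': [0.483, 3.104, 0.0], 'ft_force': [0.768, 0.421, -0.606], 'ft_torque': [0.002, -0.083, 0.021], 'grip_force': 0.0, 'width': 0.086} 0.0187
```

```bash
python3 - <<'E'
import cv2
t=cv2.imread("pics/top0.png");s=cv2.imread("pics/scene0.png")
cv2.imwrite("pics/t1.png",cv2.resize(t[100:300,180:440],None,fx=3,fy=3,interpolation=2)[:, :780]);
E
```

```text
(no output)
```

View pics/top0.png

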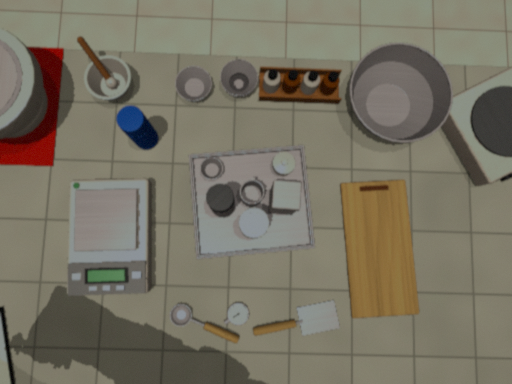

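View pics/scene0.png

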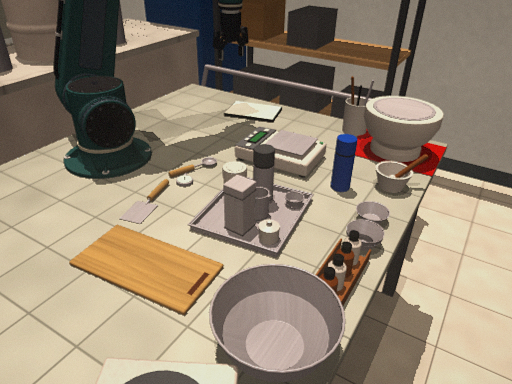

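View pics/t1.png

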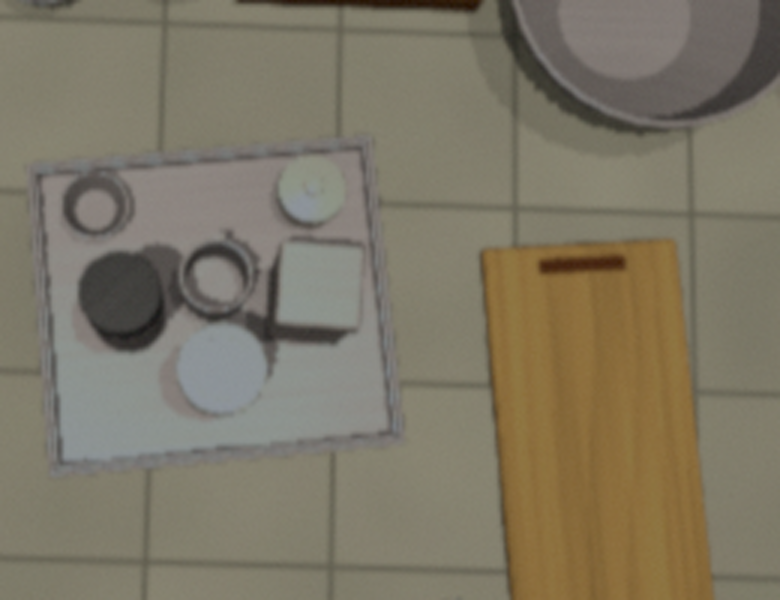

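The tray holds the dark-capped steel flask at top (220,198), the white jar at (254,223), the square tin at (287,195), the beaker at (252,192), the dish at (211,168) and the pot at (283,163). The board is on the right, around (378,249), and the pan is at (105,220).

Flask candidates are the dark-capped one in the tray at (220,198) and the blue one outside it at (137,127). The crop confirms the tray one: it has the dark cup and stands beside the beaker, so the blue one isn't meant.

```bash
cat > fit.py <<'E'
from h import *
from scipy.optimize import minimize
a=np.linspace(0,2*np.pi,40)
def pts(n,x,y,z0,w=0):
    def c(r,z): return np.c_[x+r*np.cos(a),y+r*np.sin(a),0*a+z0+z]
    if n=="flask":P=[c(.029,0),c(.029,.165)]
    if n=="jar":P=[c(.03,0),c(.03,.092),c(.032,.098),c(.032,.128)]
    if n=="beaker":P=[c(.027,0),c(.028,.072)]
    if n=="tin":
        q=np.array([[1,1],[1,-1],[-1,-1],[-1,1]])*.029;R=np.array([[np.cos(w),-np.sin(w)],[np.sin(w),np.cos(w)]])
        q=q@R.T+[x,y];P=[np.c_[q,np.full(4,z0+z)] for z in(0,.135)]
    return np.vstack(P)
def mask(n,cam,p,z0):
    P=np.array([proj(cam,v) for v in pts(n,p[0],p[1],z0,*p[2:])])
    m=np.zeros((384,512),np.uint8);h=cv2.convexHull((P*256).astype(np.int32))
    M=np.zeros((384*4,512*4),np.uint8);cv2.fillConvexPoly(M,((h/256+.5)*4*16-8).astype(np.int32),255,shift=4)
    return cv2.resize(M,(512,384),interpolation=cv2.INTER_AREA)/255.
def fit(n,cam,p,z0,near):
    L=models.silhouettes(n,cam)
    L=[d for d in L if np.hypot(*(np.array(d["location"])-near))<25]
    if not L:return None
    S=np.array(L[0]["pixels"],float)
    f=lambda q:1-np.minimum(mask(n,cam,q,z0),S).sum()/np.maximum(mask(n,cam,q,z0),S).sum()
    s=np.array([p]+[np.array(p)+d for d in np.eye(len(p))*([.01,.01,.15][:len(p)])])
    r=minimize(f,p,method="Nelder-Mead",options=dict(initial_simplex=s,xatol=1e-4,fatol=1e-4));return r.x,r.fun
E
python3 - <<'E'
from fit import *
G=dict(flask=((220.2,197.5),.169),jar=((253.8,222.5),.132),tin=((286.8,194.8),.139),beaker=((252.1,191.8),.076))
for n,(px,z) in G.items():
    p=at("top",px,z)[:2];print(n,"hand",p.round(4))
    q=list(p)+([0.] if n=="tin" else [])
    print("  top",fit(n,"top",q,.004,px))
    P=proj("scene",[p[0],p[1],.004+(z-.004)/2]);print("  scene",P.round(),fit(n,"scene",q,.004,P))
for n,z,C in(("board",.012,[(341,183),(405,180),(417,314),(350,318)]),("pan",.072,[(75,191),(135,189),(137,249),(75,252)]),("tray",.018,[(190.5,155),(303.5,147.5),(313,245.5),(199,256)])):
    W=np.array([at("top",c,z)[:2] for c in C]);print(n,W.round(3).tolist(),W.mean(0).round(4),np.linalg.norm(W-np.roll(W,1,0),axis=1).round(3))
E
```

```text
flask hand [0.5661 0.0548]Traceback (most recent call last):
  File "<stdin>", line 6, in <module>
  File "fit.py", line 25, in fit
    r=minimize(f,p,method="Nelder-Mead",options=dict(initial_simplex=s,xatol=1e-4,fatol=1e-4));return r.x,r.fun
    res = _minimize_neldermead(fun, x0, args, callback, bounds=bounds,
                               **options)
    fxcc = func(xcc)
    fx = function(np.copy(x), *(wrapper_args + args))
  File "fit.py", line 23, in <lambda>
    f=lambda q:1-np.minimum(mask(n,cam,q,z0),S).sum()/np.maximum(mask(n,cam,q,z0),S).sum()
                                                                 ~~~~^^^^^^^^^^^^
  File "fit.py", line 14, in mask
    P=np.array([proj(cam,v) for v in pts(n,p[0],p[1],z0,*p[2:])])
                ~~~~^^^^^^^
  File "h.py", line 9, in proj
    c=vision.calibration(cam);K=np.array(c["K"]);T=np.linalg.inv(np.array(c["cam_to_world"]))
ValueError: time passes only in moves, steps and waits
```

```bash
sed -i '2a _C={}\ndef cal(c):\n    if c not in _C:\n        k=vision.calibration(c);_C[c]={n:np.array(k[n]) for n in("K","cam_to_world")}\n    return _C[c]' h.py; sed -i 's/c=vision.calibration(cam)/c=cal(cam)/' h.py
python3 - <<'E'
from fit import *
G=dict(flask=((220.2,197.5),.169),jar=((253.8,222.5),.132),tin=((286.8,194.8),.139),beaker=((252.1,191.8),.076))
for n,(px,z) in G.items():
    p=at("top",px,z)[:2];print(n,"hand",p.round(4))
    q=list(p)+([0.] if n=="tin" else [])
    print("  top",fit(n,"top",q,.004,px))
    P=proj("scene",[p[0],p[1],.004+(z-.004)/2]);print("  scene",P.round(),fit(n,"scene",q,.004,P))
for n,z,C in(("board",.012,[(341,183),(405,180),(417,314),(350,318)]),("pan",.072,[(75,191),(135,189),(137,249),(75,252)]),("tray",.018,[(190.5,155),(303.5,147.5),(313,245.5),(199,256)])):
    W=np.array([at("top",c,z)[:2] for c in C]);print(n,W.round(3).tolist(),W.mean(0).round(4),np.linalg.norm(W-np.roll(W,1,0),axis=1).round(3))
E
```

```text
flask hand [0.5661 0.0548]
  top (array([0.56771365, 0.05591705]), np.float64(0.08071962213041939))
  scene [262. 175.] None
jar hand [ 0.5201 -0.0155]
  top (array([ 0.52120572, -0.01500237]), np.float64(0.05486694803563086))
  scene [234. 187.] (array([0.50129216, 0.0108953 ]), np.float64(0.6544033674331947))
tin hand [ 0.5798 -0.083 ]
  top (array([ 0.58219018, -0.08279357, -0.04590627]), np.float64(0.04068764881008524))
  scene [239. 205.] (array([ 0.58031969, -0.08149553, -0.00788937]), np.float64(0.035289151919821515))
beaker hand [ 0.5925 -0.0115]
  top (array([ 0.59550068, -0.01019838]), np.float64(0.06435025498867886))
  scene [257. 203.] (array([ 0.59899126, -0.00718807]), np.float64(0.33800039439952667))
board [[0.629, -0.227], [0.642, -0.383], [0.326, -0.405], [0.313, -0.248]] [ 0.4776 -0.3157] [0.317 0.157 0.316 0.158]
pan [[0.582, 0.383], [0.591, 0.251], [0.458, 0.238], [0.448, 0.372]] [0.5199 0.3108] [0.135 0.133 0.133 0.135]
tray [[0.685, 0.137], [0.712, -0.134], [0.478, -0.159], [0.446, 0.106]] [ 0.5802 -0.0125] [0.241 0.273 0.236 0.268]
```

The manual's scale: shifts go in shares of 750 mm and turns go in shares of 2 pi rad. Converting my numbers, -0.578 m / 0.75 = -0.7707, -0.4265 m / 0.75 = -0.5687, 1.262 rad / 6.2832 = 0.2009.

```bash
R=; echo '[0.085,-0.7707,-0.5687,0,0,0,0.2009,0.085,-0.7707,-0.5687,0,0,0,0.2009,0.085,-0.7707,-0.5687,0,0,0,0.2009,0.085,-0.7707,-0.5687,0,0,0,0.2009,0.085,-0.7707,-0.5687,0,0,0,0.2009,0.085,-0.7707,-0.5687,0,0,0,0.2009,0.085,-0.7707,-0.5687,0,0,0,0.2009,0.085,-0.7707,-0.5687,0,0,0,0.2009,0.085,-0.7707,-0.5687,0,0,0,0.2009,0.085,-0.7707,-0.5687,0,0,0,0.2009,0.085,-0.7707,-0.5687,0,0,0,0.2009,0.085,-0.7707,-0.5687,0,0,0,0.2009,0.085,-0.7707,-0.5687,0,0,0,0.2009,0.085,-0.7707,-0.5687,0,0,0,0.2009,0.085,-0.7707,-0.5687,0,0,0,0.2009,0.085,-0.7707,-0.5687,0,0,0,0.2009,0.085,-0.7707,-0.5687,0,0,0,0.2009,0.085,-0.7707,-0.5687,0,0,0,0.2009,0.085,-0.7707,-0.5687,0,0,0,0.2009,0.085,-0.7707,-0.5687,0,0,0,0.2009]' | python3 -m crank 40
```

```text
clock: 3.12
ee_pos: [0.5804, -0.0819, 0.2309]
orientation: [-2.222, -2.22, 0.001]
ft_force: [-0.1, -0.1, 0.3]
width: 0.0846
grip_force: 0.0
```

Scaled: 0.126 m / 0.75 = 0.168, 0.11 m / 0.75 = 0.1467.

```bash
echo '[0.085,0,0,0.0533,0,0,0,0.085,0,0,0.1067,0,0,0,0.085,0,0,0.1467,0,0,0,0.085,0,0,0.168,0,0,0,0.085,0,0,0.168,0,0,0,0.04,0,0,0.168,0,0,0,0.04,0,0,0.168,0,0,0,0.04,0,0,0.168,0,0,0,0.04,0,0,0.168,0,0,0,0.04,0,0,0.168,0,0,0,0.04,0,0,0.168,0,0,0,0.04,0,0,0.168,0,0,0]' | python3 -m crank 40
```

```text
clock: 4.12
ee_pos: [0.5812, -0.0816, 0.1074]
orientation: [2.22, 2.22, 0.002]
ft_force: [-3.2, 1.5, 6.9]
width: 0.0577
grip_force: 41.9
```

Scaled: -0.227 m / 0.75 = -0.3027, -0.02 m / 0.75 = -0.0267.

```bash
echo '[0.04,0,0,-0.0267,0,0,0,0.04,0,0,-0.0667,0,0,0,0.04,-0.0267,0,-0.08,0,0,0,0.04,-0.08,0,-0.08,0,0,0,0.04,-0.1333,0,-0.08,0,0,0,0.04,-0.1867,0,-0.08,0,0,0,0.04,-0.24,0,-0.08,0,0,0,0.04,-0.28,-0.004,-0.08,0,0,0,0.04,-0.3027,-0.004,-0.0667,0,0,0,0.04,-0.3027,-0.004,-0.04,0,0,0,0.04,-0.3027,-0.004,-0.024,0,0,0,0.04,-0.3027,-0.004,-0.016,0,0,0,0.04,-0.3027,-0.004,-0.0133,0,0,0,0.04,-0.3027,-0.004,-0.0133,0,0,0,0.04,-0.3027,-0.004,-0.0133,0,0,0]' | python3 -m crank 40
```

```text
clock: 5.37
ee_pos: [0.5781, -0.3084, 0.1161]
orientation: [2.22, 2.221, 0.0]
ft_force: [-0.5, 0.3, -2.2]
width: 0.0575
grip_force: 44.4
```

Scaled: 0.002 m / 0.75 = 0.0027, 0.001 m / 0.75 = 0.0013.

```bash
echo '[0.04,0,0,0.0013,0,0,0,0.04,0,0,0.0027,0,0,0,0.04,0,0,0.0027,0,0,0]' | python3 -m crank 40
```

```text
clock: 5.62
ee_pos: [0.5782, -0.3088, 0.1154]
orientation: [2.219, 2.22, 0.001]
ft_force: [-3.6, 3.5, 16.2]
width: 0.0576
grip_force: 46.3
```

```bash
echo '[0.08,0,0,0,0,0,0,0.08,0,0,0,0,0,0,0.08,0,0,0,0,0,0,0.08,0,0,-0.04,0,0,0,0.085,0,0,-0.0933,0,0,0,0.085,0.0267,0,-0.1133,0,0,0,0.085,0.08,-0.0133,-0.1133,0,0,0,0.085,0.1333,-0.0267,-0.1133,0,0,0,0.085,0.1867,-0.04,-0.1133,0,0,0,0.085,0.24,-0.0533,-0.1133,0,0,0,0.085,0.2933,-0.0667,-0.1133,0,0,0,0.085,0.3467,-0.076,-0.1133,0,0,0,0.085,0.392,-0.076,-0.1133,0,0,0,0.085,0.392,-0.076,-0.0667,0,0,0,0.085,0.392,-0.076,-0.0133,0,0,0,0.085,0.392,-0.076,0.0133,0,0,0,0.085,0.392,-0.076,0.02,0,0,0,0.085,0.392,-0.076,0.02,0,0,0]' | python3 -m crank 40
python3 - <<'E'
from h import *
for c in("scene","top"):
    im=vision.get_image(c);cv2.imwrite(f"pics/{c}1.png",im[:,:,::-1])
E
```

```text
clock: 7.12
ee_pos: [0.52, -0.0146, 0.0976]
orientation: [-2.22, -2.22, 0.002]
ft_force: [0.0, -0.9, -0.0]
width: 0.0851
grip_force: 0.0
```

View pics/scene1.png

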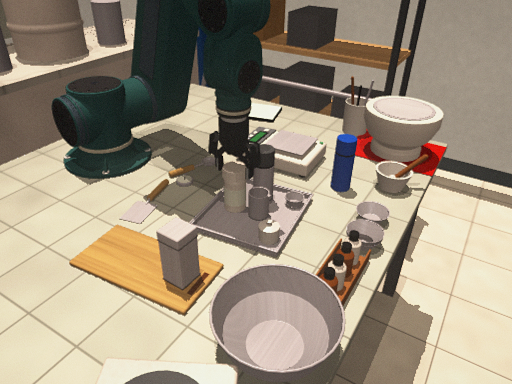

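The tin stands upright on the board at (180,258), and the open fingers straddle the jar's cap at (234,165). Next I close on the jar and lift it.

Scaled: -0.06 m / 0.75 = -0.08, -0.05 m / 0.75 = -0.0667.

```bash
echo '[0.04,0,0,0,0,0,0,0.04,0,0,0,0,0,0,0.04,0,0,0,0,0,0,0.04,0,0,0,0,0,0,0.04,0,0,0,0,0,0,0.04,0,0,-0.0267,0,0,0,0.04,0,0,-0.0667,0,0,0,0.04,0,0,-0.08,0,0,0]' | python3 -m crank 40
```

```text
clock: 7.88
ee_pos: [0.5216, -0.0151, 0.162]
orientation: [2.219, 2.219, 0.003]
ft_force: [0.5, 0.2, -3.2]
width: 0.0623
grip_force: 46.8
```

Scaled: -0.301 m / 0.75 = -0.4013, 0.052 m / 0.75 = 0.0693.

```bash
echo '[0.04,-0.04,-0.0067,0,0,0,0,0.04,-0.0933,-0.0133,0,0,0,0,0.04,-0.1467,-0.02,0,0,0,0,0.04,-0.2,-0.0267,0,0,0,0,0.04,-0.2533,-0.0333,0,0,0,0,0.04,-0.3067,-0.0427,0,0,0,0,0.04,-0.36,-0.0533,0,0,0,0,0.04,-0.3933,-0.0573,0.0067,0,0,0,0.04,-0.4013,-0.0573,0.04,0,0,0,0.04,-0.4013,-0.0573,0.0573,0,0,0,0.04,-0.4013,-0.0573,0.0653,0,0,0,0.04,-0.4013,-0.0573,0.068,0,0,0,0.04,-0.4013,-0.0573,0.0693,0,0,0,0.04,-0.4013,-0.0573,0.0693,0,0,0]' | python3 -m crank 40
```

```text
clock: 9.05
ee_pos: [0.4772, -0.316, 0.1081]
orientation: [2.22, 2.221, -0.003]
ft_force: [-6.8, 0.6, 9.3]
width: 0.0625
grip_force: 48.0
```

Scaled: 0.3715 m / 0.75 = 0.4953, -0.104 m / 0.75 = -0.1387.

```bash
echo '[0.075,0,0,0,0,0,0,0.075,0,0,0,0,0,0,0.075,0,0,0,0,0,0,0.075,0,0,-0.04,0,0,0,0.085,0,0,-0.0933,0,0,0,0.085,0.0267,0.0133,-0.1333,0,0,0,0.085,0.08,0.0267,-0.1387,0,0,0,0.085,0.1333,0.04,-0.1387,0,0,0,0.085,0.1867,0.0533,-0.1387,0,0,0,0.085,0.24,0.0667,-0.1387,0,0,0,0.085,0.2933,0.08,-0.1387,0,0,0,0.085,0.3467,0.0933,-0.1387,0,0,0,0.085,0.4,0.1067,-0.1387,0,0,0,0.085,0.4533,0.1187,-0.1387,0,0,0,0.085,0.4953,0.1187,-0.1387,0,0,0,0.085,0.4953,0.1187,-0.0933,0,0,0,0.085,0.4953,0.1187,-0.04,0,0,0,0.085,0.4953,0.1187,-0.016,0,0,0,0.085,0.4953,0.1187,-0.012,0,0,0,0.085,0.4953,0.1187,-0.012,0,0,0]' | python3 -m crank 40
echo '[0.04,0,0,0,0,0,0,0.04,0,0,0,0,0,0,0.04,0,0,0,0,0,0,0.04,0,0,0,0,0,0,0.04,0,0,0,0,0,0,0.04,0,0,-0.0267,0,0,0,0.04,0,0,-0.0667,0,0,0,0.04,0,0,-0.12,0,0,0,0.04,0,0,-0.1333,0,0,0]' | python3 -m crank 40
```

```text
clock: 10.72
ee_pos: [0.5662, 0.0559, 0.115]
orientation: [-2.22, -2.221, 0.001]
ft_force: [-0.8, 0.2, 1.0]
width: 0.0851
grip_force: 0.0
clock: 11.47
ee_pos: [0.5681, 0.0555, 0.2214]
orientation: [2.218, 2.218, 0.007]
ft_force: [0.3, 0.5, -3.6]
width: 0.0575
grip_force: 45.5
```

Scaled: -0.3785 m / 0.75 = -0.5047, -0.189 m / 0.75 = -0.252.

```bash
echo '[0.04,-0.0267,-0.0133,0,0,0,0,0.04,-0.0733,-0.0373,0,0,0,0,0.04,-0.1227,-0.0613,0,0,0,0,0.04,-0.1733,-0.0867,0,0,0,0,0.04,-0.2213,-0.1107,0,0,0,0,0.04,-0.2707,-0.136,0,0,0,0,0.04,-0.32,-0.16,0,0,0,0,0.04,-0.3693,-0.1853,0,0,0,0,0.04,-0.4187,-0.2093,0,0,0,0,0.04,-0.4667,-0.2333,0,0,0,0,0.04,-0.5047,-0.252,0.0133,0,0,0,0.04,-0.5047,-0.252,0.06,0,0,0,0.04,-0.5047,-0.252,0.1,0,0,0,0.04,-0.5047,-0.252,0.116,0,0,0,0.04,-0.5047,-0.252,0.1213,0,0,0,0.04,-0.5047,-0.252,0.122,0,0,0,0.04,-0.5047,-0.252,0.1227,0,0,0,0.04,-0.5047,-0.252,0.1227,0,0,0]' | python3 -m crank 40
```

```text
clock: 12.97
ee_pos: [0.3776, -0.3233, 0.1245]
orientation: [2.221, 2.22, -0.001]
ft_force: [-3.9, -0.6, 4.4]
width: 0.0575
grip_force: 46.4
```

Scaled: 0.313 m / 0.75 = 0.4173, 0.217 m / 0.75 = 0.2893.

```bash
echo '[0.075,0,0,0,0,0,0,0.075,0,0,0,0,0,0,0.075,0,0,0,0,0,0,0.075,0,0,-0.04,0,0,0,0.085,0,0,-0.0933,0,0,0,0.085,0,0,-0.1333,0,0,0,0.085,0.04,0.0267,-0.1467,0,0,0,0.085,0.084,0.0573,-0.1467,0,0,0,0.085,0.128,0.088,-0.1467,0,0,0,0.085,0.172,0.1187,-0.1467,0,0,0,0.085,0.216,0.1493,-0.1467,0,0,0,0.085,0.26,0.18,-0.1467,0,0,0,0.085,0.304,0.2107,-0.1467,0,0,0,0.085,0.348,0.2413,-0.1467,0,0,0,0.085,0.392,0.272,-0.1467,0,0,0,0.085,0.4173,0.2893,-0.12,0,0,0,0.085,0.4173,0.2893,-0.0667,0,0,0,0.085,0.4173,0.2893,-0.0133,0,0,0,0.085,0.4173,0.2893,0.04,0,0,0,0.085,0.4173,0.2893,0.0667,0,0,0]' | python3 -m crank 40
python3 - <<'E'
from h import *
for c in("scene",):
    im=vision.get_image(c);cv2.imwrite(f"pics/{c}2.png",im[:,:,::-1])
E
```

```text
clock: 14.63
ee_pos: [0.5927, -0.0091, 0.0692]
orientation: [-2.218, -2.22, 0.004]
ft_force: [-0.7, 0.4, -0.4]
width: 0.0848
grip_force: 0.0
```

View pics/scene2.png

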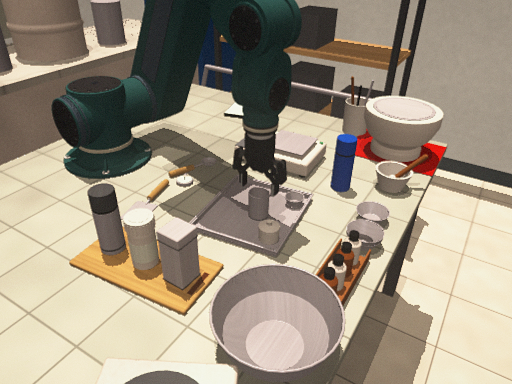

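All three containers stand upright on the board at (107,220), (142,240) and (180,258). The fingers are above the beaker at (260,200).

Scaled: -0.08 m / 0.75 = -0.1067, 0.038 m / 0.75 = 0.0507.

```bash
echo '[0.085,0,0,0.0333,0,0,0,0.085,0,0,0.048,0,0,0,0.085,0,0,0.0507,0,0,0,0.085,0,0,0.0507,0,0,0,0.04,0,0,0.0507,0,0,0,0.04,0,0,0.0507,0,0,0,0.04,0,0,0.0507,0,0,0,0.04,0,0,0.0507,0,0,0,0.04,0,0,0.0507,0,0,0,0.04,0,0,0.0507,0,0,0,0.04,0,0,0.0267,0,0,0,0.04,0,0,-0.02,0,0,0,0.04,0,0,-0.0733,0,0,0,0.04,0,0,-0.1067,0,0,0,0.04,0,0,-0.1067,0,0,0]' | python3 -m crank 30
```

```text
clock: 15.93
ee_pos: [0.5969, -0.0101, 0.1593]
orientation: [2.217, 2.217, 0.008]
ft_force: [0.5, -0.4, -0.8]
width: 0.0541
grip_force: 32.6
```

Scaled: 0.321 m / 0.75 = 0.428, -0.075 m / 0.75 = -0.1.

```bash
echo '[0.04,0.0267,-0.0067,0,0,0,0,0.04,0.08,-0.0187,0,0,0,0,0.04,0.1333,-0.0307,0,0,0,0,0.04,0.1867,-0.044,0,0,0,0,0.04,0.24,-0.056,0,0,0,0,0.04,0.2933,-0.068,0,0,0,0,0.04,0.3467,-0.0813,0,0,0,0,0.04,0.4,-0.0933,0,0,0,0,0.04,0.428,-0.1,0.0067,0,0,0,0.04,0.428,-0.1,0.04,0,0,0,0.04,0.428,-0.1,0.0573,0,0,0,0.04,0.428,-0.1,0.0627,0,0,0,0.04,0.428,-0.1,0.0653,0,0,0,0.04,0.428,-0.1,0.0667,0,0,0,0.04,0.428,-0.1,0.0667,0,0,0]' | python3 -m crank 30
```

```text
clock: 17.18
ee_pos: [0.519, 0.3114, 0.1045]
orientation: [-2.221, -2.221, -0.001]
ft_force: [-5.0, 1.0, 8.2]
width: 0.0542
grip_force: 32.7
```

Scaled: -0.38 m / 0.75 = -0.5067, -0.22 m / 0.75 = -0.2933.

```bash
echo '[0.08,0,0,0,0,0,0,0.08,0,0,0,0,0,0,0.08,0,0,0,0,0,0,0.08,0,0,0,0,0,0,0.085,0,0,-0.04,0,0,0,0.085,0,0,-0.0933,0,0,0,0.085,-0.0267,0,-0.1333,0,0,0,0.085,-0.08,-0.0133,-0.16,0,0,0,0.085,-0.1333,-0.0267,-0.16,0,0,0,0.085,-0.1867,-0.04,-0.16,0,0,0,0.085,-0.24,-0.0533,-0.16,0,0,0,0.085,-0.2933,-0.0667,-0.16,0,0,0,0.085,-0.3467,-0.08,-0.16,0,0,0,0.085,-0.4,-0.0933,-0.16,0,0,0,0.085,-0.4533,-0.1067,-0.16,0,0,0,0.085,-0.5067,-0.12,-0.16,0,0,0]' | python3 -m crank 30
python3 - <<'E'
from fit import *
for c in("scene","top"):
    im=vision.get_image(c);cv2.imwrite(f"pics/{c}3.png",im[:,:,::-1])
px=proj("top",[.52,.311,.108]);print("beaker",fit("beaker","top",[.52,.311],.072,px),fit("beaker","scene",[.52,.311],.072,proj("scene",[.52,.311,.108])))
E
```

```text
clock: 18.52
ee_pos: [0.4287, -0.0703, 0.2235]
orientation: [2.221, 2.221, 0.0]
ft_force: [2.0, 0.1, -0.5]
width: 0.0852
grip_force: 0.0
beaker (array([0.52012019, 0.31136783]), np.float64(0.048879141424128525)) (array([0.51938738, 0.30825038]), np.float64(0.059632832856621354))
```

View pics/top3.png

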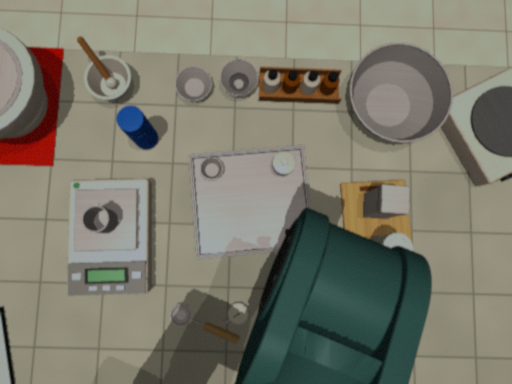

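The beaker stands upright on the pan at about (96,218), and the fit puts it within 1–3 mm of the pan centre. Next is returning the flask.

Scaled: -0.254 m / 0.75 = -0.3387, 0.085 m / 0.75 = 0.1133.

```bash
echo '[0.08,-0.0467,-0.0093,0,0,0,0,0.08,-0.1,-0.02,0,0,0,0,0.08,-0.1533,-0.0307,0,0,0,0,0.08,-0.2067,-0.0427,0,0,0,0,0.08,-0.26,-0.0533,0,0,0,0,0.08,-0.3133,-0.064,0,0,0,0,0.08,-0.3387,-0.0693,0,0,0,0,0.08,-0.3387,-0.0693,0.0133,0,0,0,0.08,-0.3387,-0.0693,0.0667,0,0,0,0.08,-0.3387,-0.0693,0.1133,0,0,0,0.08,-0.3387,-0.0693,0.1333,0,0,0,0.08,-0.3387,-0.0693,0.1333,0,0,0,0.04,-0.3387,-0.0693,0.1333,0,0,0,0.04,-0.3387,-0.0693,0.1333,0,0,0,0.04,-0.3387,-0.0693,0.1333,0,0,0,0.04,-0.3387,-0.0693,0.1333,0,0,0,0.04,-0.3387,-0.0693,0.1333,0,0,0,0.04,-0.3387,-0.0693,0.0933,0,0,0,0.04,-0.3387,-0.0693,0.04,0,0,0,0.04,-0.3387,-0.0693,0.0133,0,0,0]' | python3 -m crank 40
```

```text
clock: 20.38
ee_pos: [0.3782, -0.3229, 0.2174]
orientation: [2.219, 2.219, -0.0]
ft_force: [1.1, -1.3, -2.9]
width: 0.0572
grip_force: 46.5
```

Scaled: 0.3785 m / 0.75 = 0.5047, 0.189 m / 0.75 = 0.252.

```bash
echo '[0.04,0.0267,0.0133,0,0,0,0,0.04,0.0733,0.0373,0,0,0,0,0.04,0.1227,0.0613,0,0,0,0,0.04,0.1733,0.0867,0,0,0,0,0.04,0.2213,0.1107,0,0,0,0,0.04,0.2707,0.136,0,0,0,0,0.04,0.32,0.16,0,0,0,0,0.04,0.3693,0.1853,0,0,0,0,0.04,0.4187,0.2093,0,0,0,0,0.04,0.4667,0.2333,0,0,0,0,0.04,0.5047,0.252,0.0133,0,0,0,0.04,0.5047,0.252,0.06,0,0,0,0.04,0.5047,0.252,0.1067,0,0,0,0.04,0.5047,0.252,0.124,0,0,0,0.04,0.5047,0.252,0.128,0,0,0,0.04,0.5047,0.252,0.1293,0,0,0,0.04,0.5047,0.252,0.1307,0,0,0,0.04,0.5047,0.252,0.1307,0,0,0]' | python3 -m crank 40
```

```text
clock: 21.88
ee_pos: [0.567, 0.056, 0.1159]
orientation: [2.221, 2.221, 0.001]
ft_force: [0.9, 0.5, -3.7]
width: 0.0571
grip_force: 45.6
```

Scaled: 0.001 m / 0.75 = 0.0013, 0.0005 m / 0.75 = 0.0007.

```bash
echo '[0.04,0,0,0.0007,0,0,0,0.04,0,0,0.0013,0,0,0,0.04,0,0,0.0013,0,0,0]' | python3 -m crank 40
```

```text
clock: 22.13
ee_pos: [0.5671, 0.0561, 0.1157]
orientation: [2.221, 2.221, 0.002]
ft_force: [-4.3, 1.5, 13.0]
width: 0.0574
grip_force: 47.3
```

Scaled: -0.3715 m / 0.75 = -0.4953, -0.089 m / 0.75 = -0.1187.

```bash
echo '[0.08,0,0,0,0,0,0,0.08,0,0,0,0,0,0,0.08,0,0,0,0,0,0,0.08,0,0,-0.04,0,0,0,0.085,0,0,-0.0933,0,0,0,0.085,0,0,-0.1333,0,0,0,0.082,-0.0533,-0.0133,-0.1333,0,0,0,0.082,-0.1067,-0.0267,-0.1333,0,0,0,0.082,-0.16,-0.04,-0.1333,0,0,0,0.082,-0.2133,-0.0533,-0.1333,0,0,0,0.082,-0.2667,-0.0667,-0.1333,0,0,0,0.082,-0.32,-0.08,-0.1333,0,0,0,0.082,-0.3733,-0.0933,-0.1333,0,0,0,0.082,-0.4267,-0.1067,-0.1333,0,0,0,0.082,-0.48,-0.1187,-0.1333,0,0,0,0.082,-0.4953,-0.1187,-0.1067,0,0,0,0.082,-0.4953,-0.1187,-0.0533,0,0,0,0.082,-0.4953,-0.1187,-0.0067,0,0,0,0.082,-0.4953,-0.1187,0.0107,0,0,0,0.082,-0.4953,-0.1187,0.0107,0,0,0]' | python3 -m crank 40
echo '[0.04,0,0,0,0,0,0,0.04,0,0,0,0,0,0,0.04,0,0,0,0,0,0,0.04,0,0,0,0,0,0,0.04,0,0,0,0,0,0,0.04,0,0,-0.0267,0,0,0,0.04,0,0,-0.0667,0,0,0,0.04,0,0,-0.0693,0,0,0]' | python3 -m crank 40
```

```text
clock: 23.8
ee_pos: [0.4762, -0.3146, 0.1032]
orientation: [-2.218, -2.217, 0.0]
ft_force: [-0.5, 0.6, 0.3]
width: 0.0822
grip_force: 0.0
clock: 24.47
ee_pos: [0.4791, -0.3166, 0.1631]
orientation: [2.217, 2.217, 0.001]
ft_force: [0.8, -0.6, -2.6]
width: 0.0628
grip_force: 46.1
```

Scaled: 0.301 m / 0.75 = 0.4013, 0.06 m / 0.75 = 0.08.

```bash
echo '[0.04,0.04,0.0067,0,0,0,0,0.04,0.0933,0.0133,0,0,0,0,0.04,0.1467,0.02,0,0,0,0,0.04,0.2,0.0267,0,0,0,0,0.04,0.2533,0.0333,0,0,0,0,0.04,0.3067,0.0427,0,0,0,0,0.04,0.36,0.0533,0,0,0,0,0.04,0.3933,0.0573,0.0067,0,0,0,0.04,0.4013,0.0573,0.04,0,0,0,0.04,0.4013,0.0573,0.0667,0,0,0,0.04,0.4013,0.0573,0.076,0,0,0,0.04,0.4013,0.0573,0.0787,0,0,0,0.04,0.4013,0.0573,0.08,0,0,0,0.04,0.4013,0.0573,0.08,0,0,0]' | python3 -m crank 40
```

```text
clock: 25.63
ee_pos: [0.52, -0.0145, 0.0995]
orientation: [-2.221, -2.221, 0.0]
ft_force: [-6.7, 1.9, 9.9]
width: 0.063
grip_force: 47.6
```

Scaled: -0.294 m / 0.75 = -0.392, 0.057 m / 0.75 = 0.076.

```bash
echo '[0.08,0,0,0,0,0,0,0.08,0,0,0,0,0,0,0.08,0,0,0,0,0,0,0.08,0,0,-0.04,0,0,0,0.085,0,0,-0.0933,0,0,0,0.085,-0.0267,0.0067,-0.1333,0,0,0,0.085,-0.08,0.02,-0.1333,0,0,0,0.085,-0.1333,0.0333,-0.1333,0,0,0,0.085,-0.1867,0.0467,-0.1333,0,0,0,0.085,-0.24,0.06,-0.1333,0,0,0,0.085,-0.2933,0.0733,-0.1333,0,0,0,0.085,-0.3467,0.076,-0.1333,0,0,0,0.085,-0.392,0.076,-0.1333,0,0,0,0.085,-0.392,0.076,-0.1067,0,0,0,0.085,-0.392,0.076,-0.06,0,0,0,0.085,-0.392,0.076,-0.0267,0,0,0,0.085,-0.392,0.076,-0.02,0,0,0,0.085,-0.392,0.076,-0.02,0,0,0]' | python3 -m crank 40
echo '[0.04,0,0,0,0,0,0,0.04,0,0,0,0,0,0,0.04,0,0,0,0,0,0,0.04,0,0,0,0,0,0,0.04,0,0,0,0,0,0,0.04,0,0,-0.0267,0,0,0,0.04,0,0,-0.0667,0,0,0,0.04,0,0,-0.0667,0,0,0]' | python3 -m crank 40
```

```text
clock: 27.13
ee_pos: [0.577, -0.3082, 0.1123]
orientation: [-2.22, -2.219, 0.001]
ft_force: [0.6, 0.1, 0.0]
width: 0.0851
grip_force: 0.0
clock: 27.8
ee_pos: [0.5794, -0.3096, 0.1695]
orientation: [2.216, 2.216, 0.002]
ft_force: [0.8, -1.0, -0.9]
width: 0.0573
grip_force: 44.1
```

Scaled: 0.227 m / 0.75 = 0.3027, 0.058 m / 0.75 = 0.0773.

```bash
echo '[0.04,0.04,0,0,0,0,0,0.04,0.0933,0,0,0,0,0,0.04,0.1467,0.004,0,0,0,0,0.04,0.2,0.004,0,0,0,0,0.04,0.2533,0.004,0,0,0,0,0.04,0.2933,0.004,0,0,0,0,0.04,0.3027,0.004,0.0133,0,0,0,0.04,0.3027,0.004,0.0467,0,0,0,0.04,0.3027,0.004,0.0667,0,0,0,0.04,0.3027,0.004,0.0747,0,0,0,0.04,0.3027,0.004,0.0773,0,0,0,0.04,0.3027,0.004,0.0773,0,0,0]' | python3 -m crank 40
```

```text
clock: 28.8
ee_pos: [0.581, -0.0816, 0.1067]
orientation: [2.22, 2.22, 0.001]
ft_force: [-0.4, 0.3, -2.1]
width: 0.0575
grip_force: 43.0
```

Scaled: 0.0014 m / 0.75 = 0.0019, 0.0007 m / 0.75 = 0.0009.

```bash
echo '[0.04,0,0,0.0009,0,0,0,0.04,0,0,0.0019,0,0,0,0.04,0,0,0.0019,0,0,0]' | python3 -m crank 40
```

```text
clock: 29.05
ee_pos: [0.5811, -0.0818, 0.1066]
orientation: [2.22, 2.22, 0.002]
ft_force: [-8.7, 2.6, 23.1]
width: 0.0575
grip_force: 45.9
```

Contact. Release, rise, and back out toward the robot's start so both cameras have a clear view.

Scaled: -0.36 m / 0.75 = -0.48, -0.33 m / 0.75 = -0.44.

```bash
echo '[0.08,0,0,0,0,0,0,0.08,0,0,0,0,0,0,0.08,0,0,0,0,0,0,0.08,0,0,-0.04,0,0,0,0.085,0,0,-0.0933,0,0,0,0.085,0,0,-0.1467,0,0,0,0.085,-0.04,-0.04,-0.16,0,0,0,0.085,-0.08,-0.08,-0.16,0,0,0,0.085,-0.12,-0.12,-0.16,0,0,0,0.085,-0.16,-0.16,-0.16,0,0,0,0.085,-0.2,-0.2,-0.16,0,0,0,0.085,-0.24,-0.24,-0.16,0,0,0,0.085,-0.28,-0.28,-0.16,0,0,0,0.085,-0.32,-0.32,-0.16,0,0,0,0.085,-0.36,-0.36,-0.16,0,0,0,0.085,-0.4,-0.4,-0.16,0,0,0,0.085,-0.4,-0.44,-0.16,0,0,0,0.085,-0.4,-0.48,-0.16,0,0,0,0.085,-0.4,-0.48,-0.16,0,0,0]' | python3 -m crank 40
python3 - <<'E'
from fit import *
for c in("scene","top"):
    im=vision.get_image(c);cv2.imwrite(f"pics/{c}4.png",im[:,:,::-1])
for n,p,z in(("flask",[.567,.0555],.004),("jar",[.521,-.015],.004),("tin",[.581,-.082,-.03],.004),("beaker",[.52,.311],.072)):
    print(n,fit(n,"top",p,z,proj("top",[p[0],p[1],z+.1])))
E
```

```text
clock: 30.63
ee_pos: [0.2169, -0.3819, 0.2241]
orientation: [-2.225, -2.217, 0.001]
ft_force: [0.0, 0.3, 0.3]
width: 0.085
grip_force: 0.0
flask (array([0.56703584, 0.05675567]), np.float64(0.04952952223989571))
jar (array([ 0.52018292, -0.01478724]), np.float64(0.039694750446181315))
tin None
beaker (array([0.5197115 , 0.31080898]), np.float64(0.0466170370573854))
```

View pics/top4.png

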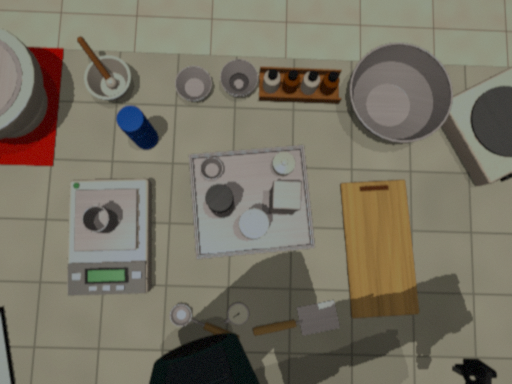

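View pics/scene4.png

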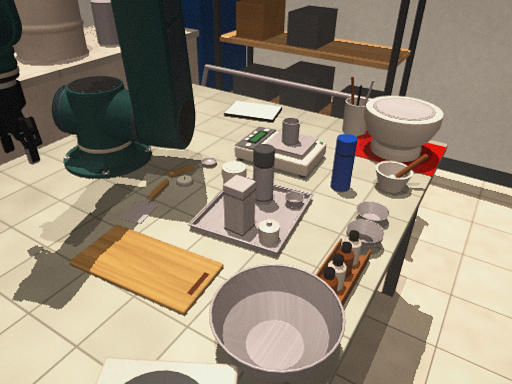

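The flask (220,199), jar (254,223) and tin (287,196) stand upright on their starting spots, as in the first picture. The dish and pot haven't moved, the beaker is on the pan at (96,218) in the top view, and the board is empty. The gripper is clear of everything.

```bash
python3 -c "
from station import manip
print(manip.job_done())"
```

```text
the job is handed in; nothing more can be done
None
```

The beaker stands on the balance's pan, within about 3 mm of its middle, and the flask, tin and jar are back upright in the tray: the flask and jar measured within 2 mm of their starting spots, and the tin, which the network missed in the last check, looks unmoved in the pictures; handed in at about 31 s.

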